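# Tip the firebrick and close up the soldering bed

### The arm

A 6-joint arm with a two-finger parallel gripper is mounted at the origin on the work surface. World frame = base frame: x ahead of the robot, y to its left, z up, the work surface at z = 0. Lengths are in m, angles in rad, forces in N, time in s.
With the tool pointing down it reaches from about 0.35 to 0.775 m from the base axis. Payload 5.5 kg.
Tool frame: the origin (TCP) lies between the finger pads; the fingertips stand 19 mm ahead of it and the grasp point (between the pads) is the TCP; z points along the fingers, y is the line along which they close (so a half turn about z gives the same grasp; the last joint's range is limited). The gripper opens to 85 mm and grips with 20 to 120 N. Pads are 22 mm wide; open, the fingers measure 114 mm over their backs; the gripper's body (76 mm by 85 mm) begins 54 mm behind the grasp point. The pads swing forward as they close: fully open they stand 13 mm farther back than shut.
Start: joints at [-1.363, 0.313, 0.046, 1.304, 0, 1.431], TCP at [0.196, -0.541, 0.25] pointing down, gripper open.
Joint ranges: [-2.76, 2.76], [-0.86, 1.69], [-1.03, 1.26], [-2.2, 2.34], [-1.47, 1.5], [-3.14, 3.14]. Speed limits (rad/s): [2.57, 2.57, 3.14, 3.14, 3.14, 3.14].

### API

Orientations are given as a unit quaternion [w, x, y, z].
In Python, from workcell import env gives the robot as it stands.
- The arm moves only by the shell command python3 -m pendant 'ROWS' [FORCE]. ROWS is JSON, a list of rows, each an object with "travel": the shift along the tool's x, y, z scaled (see below), a list of three; "rot": the turn, a rotation vector about the tool's x, y, z scaled (see below), a list of three; "fingers": the opening, from -1 (shut) to 1 (fully open). In form: [{"travel": [dx, dy, dz], "rot": [wx, wy, wz], "fingers": fingers}, ...]. A call has 1 to 10 rows; each row is the pose to reach, as a shift and turn from the pose commanded when the call began, along the tool's axes at that moment; what a row does not reach only later rows make up. The controller multiplies each number of a shift by 0.12 m and each number of a turn by 60 degrees. A row lasts 1/10 s, in which the tool goes at most 50 mm and 8.59 degrees, less where a joint would pass 70% of its speed; a pose out of reach is approached as far as the arm can. A call with a number of a shift or a turn outside -1 to 1 is refused whole. A call with a gripper value outside its range is refused whole. The fingers move at their own pace and stop on an object; FORCE is the grip in N (left out, the last holds). Time passes only in rows, so rows that repeat a pose let the fingers close. It gives the time, the measured TCP pose, the force, the opening and the grip force at its end, in the units of the state.
- env.get_state(): the state, without advancing time (a new reading comes with each control period).
- env.read_camera(name): name is "side" or "top" or "wrist"; returns (picture, depth): 384x512x3 uint8, blue, green, red; 384x512 float32, m along the optical axis (not along the pixel's ray), 0 where there is no reading.
- env.camera_model(name): a dict with "fovy" (degrees; the focal length in pixels is half the picture's height over the tangent of half this angle, whatever the lens; pixels are square), "cx", "cy" (the principal point, pixels), "rvec" (rotation vector, rad) and "tvec" (3), from world to camera coordinates, as OpenCV has them; the wrist camera has in their place "T_tool_cam" (4x4, takes a point from camera to tool coordinates, whose origin is the TCP and whose axes are the flange's). Camera axes: x right, y down, z forward; pixel columns grow to the right and rows downward; lengths in m; the calibration is good to about 2 mm. A picture is of the moment at which its call begins: read the wrist's pose just before it. camera_model takes no time and is no camera call.
- env.hand_in(): hands the job in; it is judged then, once.
Trained networks look in the newest picture that a camera, given by its name, has taken for a name from the list of things; names that differ only in an ending like _2 or _b are one class to them, and where a whole thing is asked for, a point or a joint stands for the part that bears it (a point fixed in the world has none). Each returns a list of dicts, best first, with "conf" (0 to 1); they miss things now and then, are a little off and sometimes report something else, mostly with a low value. They report only what shows in the picture. A call takes as long as a camera call. They do not tell look-alikes from the thing itself.
- env.outline_of(camera, target): "mask" (384x512 bool, what is visible of it) and "xy" ([column, row] in pixels, amid what is visible of it).
The state is a dict: "clock": time; "joint_pos": joint angles; "qvel": joint speeds; "tau": joint torques, N m; "tcp_pos": TCP position; "orientation": TCP orientation; "wrist_force": force on the tool from outside, world axes, zero at the start; "ft_torque": the same for the moment, N m; "finger_gap": finger opening in m; "grip_force": force on a finger pad.
Only numpy, scipy, OpenCV 4.12 (cv2) and the standard library are available. Lean on these libraries where they do the work, as an engineer would, in place of code of your own. Each camera call takes 0.05 s, during which the arm holds its last target. There are 200 camera calls.

### The job

Extend the soldering bed: using only pushes of the fingers, tip the firebrick that stands on its long narrow edge over onto a broad side, then push it along the bench until its long side sits snugly against the long side of the brick in the hearth frame, parallel to it and with the ends roughly in line. Never lift the brick off the bench, and do not disturb the bangle, jar, punch or dish.

Things in the scene. Friction and masses are not known exactly. Their poses are not given: they have to be found in the camera images.
- brick: Loose pale firebrick, 64 x 230 x 114 mm (own x, y, z), about 0.8 kg, standing 114 mm tall on a long narrow edge; broad faces look along its -x (to the robot) and +x (to the hearth). Origin: centre of the underside. 2 to 3 N near the top tips it (low down it slides); past 29 degrees it drops by itself. Tipped to the hearth it lies 15 to 75 mm short of the hearth brick; it slides under 3 to 7 N.
- brick_center (a point): The centre of the loose firebrick, with the brick's axes: x through its 64 mm thickness, y along its 230 mm length, z along its 114 mm height as it stands at the start. Height 57 mm standing, 32 mm lying on a broad side.
- hearth: Fixed soldering hearth: a darker, scorched firebrick lying flat (114 mm deep along hearth x, 230 mm long along y, 64 mm high), held at its far side and ends by a dark steel frame 24 mm high, 4 mm thick; its long near side is bare. Origin: on the bench 150 mm in front of the middle of that side; x points from there to the brick, away from the robot, z up.
- bed_edge (a point): The middle of the top edge of the hearth brick's bare near side, 64 mm above the bench; axes as the hearth's: x into the hearth brick, y along its length. With the loose brick lying flat and snug against it, brick_center is at x = -57 mm, y = 0, z = -32 mm from here.
- bangle: Loose gold bangle (64 mm outside, 10 mm high, 40 g) lying on top of the hearth brick; origin at the centre of its underside. To be left alone.
- jar: Loose white flux jar with a blue cap, 48 mm across, 65 mm tall, standing on the bench beside the work; origin at the centre of its underside. To be left alone.
- punch: Loose steel doming punch standing on its 38 mm wide foot, 90 mm tall, on the bench beside the work; origin at the centre of its underside. To be left alone.
- dish: Loose small white ceramic dish, 68 mm across, 28 mm high, on the bench beside the work; origin at the centre of its underside. To be left alone.
Things that resemble listed ones, but are neither listed nor needed, are in the scene too. What is shaped like the brick but green or purple is not meant.

How it is judged:
By the outcome, as a careful person would: the job done as asked, in the order asked, and still so for the second after the job is handed in, with the robot touching nothing.
It also fails if it takes over 64 s, if anything falls off the work surface, if the arm or the gripper's body presses on something with over 40 N, if the wrist force passes 120 N, or if a joint passes its speed limit or range.

## Working session

There is one attempt and no reset: what is moved stays moved. The work goes in short steps, Python scripts to look and compute and a shell command to move; the robot and the scene stay as the last step left them, time stands still between calls to the robot, and variables do not carry over. Pictures are saved under pics/ and viewed, at most 10 in all, crops included, and the job is handed in when it is done.

```bash
mkdir -p pics; cat > h.py <<'E'
import numpy as np,cv2
from workcell import env
from scipy.spatial.transform import Rotation as R
def cam(n):
    m=env.camera_model(n);f=192/np.tan(np.radians(m['fovy'])/2)
    return m,f
def pts(n,depth,mask=None):
    m,f=cam(n)
    v,u=np.nonzero((depth>0)&(mask if mask is not None else True))
    d=depth[v,u];c=np.stack([(u-m['cx'])/f*d,(v-m['cy'])/f*d,d],1)
    Rw=R.from_rotvec(np.ravel(m['rvec'])).as_matrix()
    return (c-np.ravel(m['tvec']))@Rw,u,v
E
python3 - <<'E'
from h import *
ims=[]
for n in ['top','side']:
    p,d=env.read_camera(n);ims.append(p);np.save(f'pics/{n}_d.npy',d)
    print(n,{k:np.round(v,3).tolist() for k,v in env.camera_model(n).items()})
    for t in ['brick','hearth','bangle','jar','punch','dish']:
        for o in env.outline_of(n,t)[:4]:
            P,u,v=pts(n,d,o['mask'])
            if len(P)==0: continue
            zt=np.percentile(P[:,2],95)
            T=P[P[:,2]>zt-.012]
            r=cv2.minAreaRect((T[:,:2]*1000).astype(np.float32))
            print(n,t,round(o['conf'],2),np.round(o['xy']),len(P),'ztop',zt.round(3),'rect',np.round(r[0]),np.round(r[1]),round(r[2],1))
    cv2.imwrite(f'pics/{n}0.png',p)
print(env.get_state())
E
```

```text
top {'fovy': 43.185, 'cx': 262.913, 'cy': 193.134, 'rvec': [2.135, -2.147, 0.149], 'tvec': [-0.094, 0.501, 1.636]}
top brick 0.92 [151. 230.] 1779 ztop 0.12 rect [376. 272.] [230.  65.] 9.3
top brick 0.86 [172. 111.] 1644 ztop 0.119 rect [783. 214.] [233.  65.] 10.5
top brick 0.79 [322. 272.] 1179 ztop 0.12 rect [ 236. -270.] [224.  64.] 72.7
top brick 0.61 [238. 201.] 1628 ztop 0.12 rect [474. -17.] [230.  65.] 76.3
top hearth 0.88 [258. 130.] 2330 ztop 0.07 rect [732. -69.] [230. 117.] 82.8
top jar 0.75 [314. 181.] 172 ztop 0.071 rect [ 548. -269.] [38. 42.] 84.9
top punch 0.41 [183. 174.] 131 ztop 0.091 rect [569. 172.] [25. 25.] 27.6
top dish 0.83 [311. 205.] 273 ztop 0.031 rect [ 461. -258.] [62. 63.] 28.8
side {'fovy': 45.84, 'cx': 257.525, 'cy': 188.772, 'rvec': [0.191, -2.851, 1.194], 'tvec': [0.476, 0.195, 1.313]}
side brick 0.88 [302. 111.] 1788 ztop 0.118 rect [ 388. -576.] [ 75. 233.] 37.9
side brick 0.82 [336. 179.] 1204 ztop 0.118 rect [ 260. -216.] [346.  64.] 79.8
side brick 0.77 [131. 275.] 4214 ztop 0.117 rect [786. 213.] [230.  69.] 10.7
side brick 0.65 [260. 221.]
[... 610 characters left out ...]
_pos': array([-1.36259454e+00,  3.13183719e-01,  4.61123780e-02,  1.30359677e+00,
       -3.21525041e-06,  1.43116279e+00]), 'qvel': array([ 3.40888692e-04, -8.51890549e-04,  6.87523937e-05,  4.64578320e-04,
       -3.24072002e-04,  6.16162936e-04]), 'tau': array([-1.56533220e-03, -4.80290973e+01,  2.98747712e+01, -1.65263450e-04,
       -1.28520878e-04, -2.59666677e-06]), 'tcp_pos': array([ 0.19597805, -0.54062017,  0.25033752]), 'orientation': array([6.41251674e-05, 9.84914404e-01, 1.73042230e-01, 5.90766549e-07]), 'wrist_force': array([-0.14342689, -0.69690741, -0.4781204 ]), 'ft_torque': array([-0.00906964, -0.02322224,  0.03141827]), 'grip_force': 0.0, 'finger_gap': 0.08560489080766767}
```

View pics/top0.png

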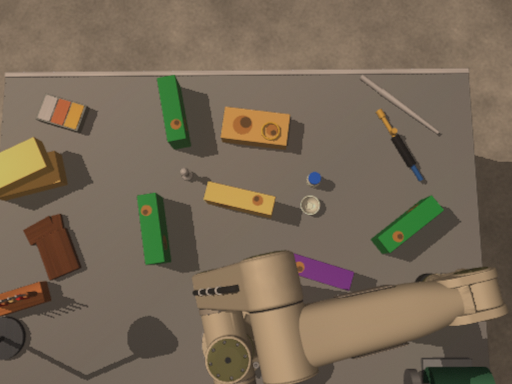

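View pics/side0.png

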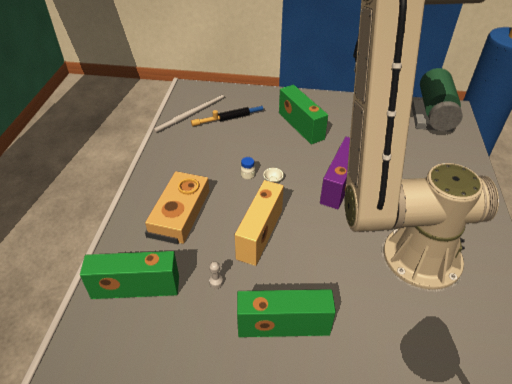

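Four bricks stand on edge like the one described. In the top view they are green at (172,111), green at (151,230), green at (408,225) and purple at (322,272), and the pale yellow one is at (238,201). Only the pale yellow one is uncoloured firebrick with its broad side facing the hearth brick at (258,130), so it is the one meant. I'll confirm this in a crop and refine its pose.

```bash
cat >> h.py <<'E'
def rect(P,u=None):
    r=cv2.minAreaRect((P[:,:2]*1000).astype(np.float32));b=cv2.boxPoints(r)
    e=[b[1]-b[0],b[2]-b[1]];l=max(e,key=np.linalg.norm);l=l*np.sign(l[1])
    return np.array(r[0]),sorted(r[1]),np.degrees(np.arctan2(l[1],l[0]))-90
def bricks(n,lo,hi,box):
    p,d=env.read_camera(n);P,u,v=pts(n,d)
    k=(P[:,2]>lo)&(P[:,2]<hi)&(P[:,0]>box[0])&(P[:,0]<box[1])&(P[:,1]>box[2])&(P[:,1]<box[3])
    print(n,'n',k.sum(),rect(P[k]),np.median(P[k,2]));return p,P,k
E
python3 - <<'E'
from h import *
for n in ['top','side']:
    p,P,k=bricks(n,.108,.13,(.40,.56,-.16,.14))
    bricks(n,.058,.0725,(.63,.83,-.22,.08))
p=cv2.imread('pics/top0.png');cv2.imwrite('pics/crop.png',cv2.resize(p[90:230,160:350],None,fx=4,fy=4,interpolation=cv2.INTER_CUBIC))
E
```

```text
top n 1286 (array([473.93310547, -17.25867462]), [64.73601531982422, 229.91087341308594], np.float32(-13.361122)) 0.11426569840831546
top n 1956 (array([731.87689209, -68.9316864 ]), [116.32669067382812, 229.76104736328125], np.float32(-7.320709)) 0.06425037606411138
side n 1383 (array([476.90966797, -19.45780945]), [65.16828918457031, 234.8250732421875], np.float32(-13.302933)) 0.11490315994748286
side n 2030 (array([735.77331543, -71.39958954]), [117.56197357177734, 237.56912231445312], np.float32(-7.58934)) 0.06509680775207162
```

View pics/crop.png

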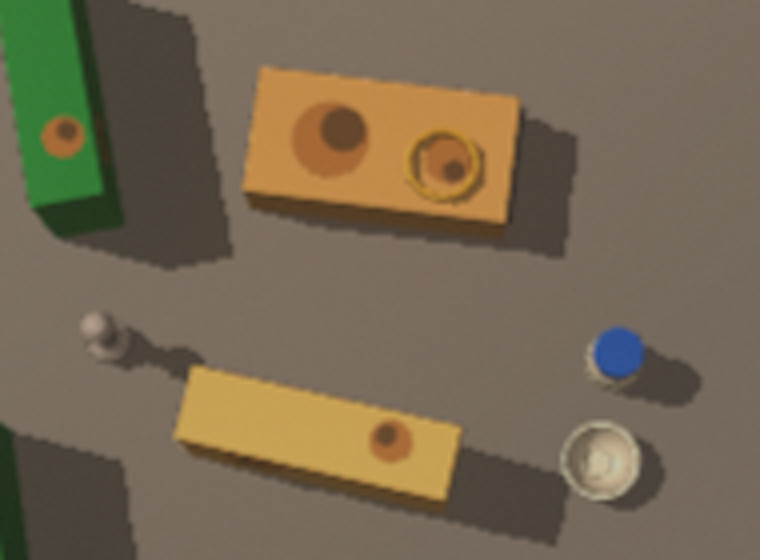

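The crop confirms it. The pale yellow brick is at crop (320,435), with the scorched hearth brick and bangle above it. The punch, jar and dish stand clear of the path. Next I fly to the robot side of the brick, turning the tool so its x axis points opposite to the brick's x.

```bash
python3 -m pendant '[{"travel":[1,-1,0],"rot":[0,0,-1],"fingers":1},{"travel":[1,-1,0],"rot":[0,0,-1],"fingers":1},{"travel":[1,-1,0],"rot":[0,0,-1],"fingers":1},{"travel":[1,-1,0],"rot":[0,0,-1],"fingers":1},{"travel":[1,-1,0],"rot":[0,0,-1],"fingers":1},{"travel":[1,-1,0],"rot":[0,0,-1],"fingers":1},{"travel":[1,-1,0],"rot":[0,0,-1],"fingers":1},{"travel":[1,-1,0],"rot":[0,0,-1],"fingers":1}]'
python3 -m pendant '[{"travel":[1,0.2,0],"rot":[0,0,-1],"fingers":1},{"travel":[1,0.2,0],"rot":[0,0,-1],"fingers":1},{"travel":[1,0.2,0],"rot":[0,0,-1],"fingers":1},{"travel":[1,0.2,0],"rot":[0,0,-1],"fingers":1},{"travel":[1,0.2,0],"rot":[0,0,-1],"fingers":1},{"travel":[1,0.2,0],"rot":[0,0,-1],"fingers":1},{"travel":[1,0.2,0],"rot":[0,0,-1],"fingers":1},{"travel":[1,0.2,0],"rot":[0,0,-1],"fingers":1}]'
python3 -m pendant '[{"travel":[0.1,1,0],"rot":[0,0,-0.445],"fingers":1},{"travel":[0.1,1,0],"rot":[0,0,-0.445],"fingers":1},{"travel":[0.1,1,0],"rot":[0,0,-0.445],"fingers":1},{"travel":[0.1,1,0],"rot":[0,0,-0.445],"fingers":1},{"travel":[0.1,1,0],"rot":[0,0,-0.445],"fingers":1}]'
python3 -c "
from h import *
s=env.get_state();q=s['orientation'];M=R.from_quat([q[1],q[2],q[3],q[0]]).as_matrix();print(M.round(3),s['joint_pos'].round(2),M.T@(np.array([.402,-.001,.101])-s['tcp_pos'])/.12)"
```

```text
clock: 1.7
tcp_pos: [0.268, -0.3868, 0.2505]
orientation: [0.0, 0.766, 0.643, -0.0]
wrist_force: [0.5, 1.0, -1.1]
finger_gap: 0.0853
grip_force: 0.0
clock: 2.5
tcp_pos: [0.3125, -0.273, 0.2504]
orientation: [0.0, 0.344, 0.939, -0.0]
wrist_force: [-0.1, -1.0, -0.0]
finger_gap: 0.0854
grip_force: 0.0
clock: 3.0
tcp_pos: [0.3806, -0.1733, 0.2503]
orientation: [-0.0, 0.119, 0.993, -0.0]
wrist_force: [-0.1, -0.5, -0.6]
finger_gap: 0.0855
grip_force: 0.0
[[-0.972  0.235 -0.   ]
 [ 0.235  0.972 -0.   ]
 [ 0.    -0.001 -1.   ]] [-0.62  0.01 -0.32  1.24 -0.   -0.38] [0.16465329 1.43830454 1.2433424 ]
```

```bash
python3 -m pendant '[{"travel":[0.16,1,0],"rot":[0,0,0],"fingers":1},{"travel":[0.16,1,0],"rot":[0,0,0],"fingers":1},{"travel":[0.16,1,0],"rot":[0,0,0],"fingers":1},{"travel":[0.16,1,0],"rot":[0,0,0],"fingers":1}]'
python3 -m pendant '[{"travel":[0,0.44,0.3],"rot":[0,0,0],"fingers":1},{"travel":[0,0.44,0.7],"rot":[0,0,0],"fingers":1},{"travel":[0,0.44,1],"rot":[0,0,0],"fingers":1},{"travel":[0,0.44,1],"rot":[0,0,0],"fingers":1},{"travel":[0,0.44,1],"rot":[0,0,0],"fingers":1}]'
python3 -m pendant '[{"travel":[0,0,0.12],"rot":[0,0,0],"fingers":1},{"travel":[0,0,0.24],"rot":[0,0,0],"fingers":1},{"travel":[0,0,0.24],"rot":[0,0,0],"fingers":1}]'
python3 -c "
from h import *
p,d=env.read_camera('side');cv2.imwrite('pics/s1.png',p[100:320,140:440])"
```

```text
clock: 3.4
tcp_pos: [0.3891, -0.0511, 0.2504]
orientation: [-0.0, 0.118, 0.993, 0.0]
wrist_force: [0.5, -0.1, 0.0]
finger_gap: 0.085
grip_force: 0.0
clock: 3.9
tcp_pos: [0.4016, -0.002, 0.1306]
orientation: [-0.001, 0.118, 0.993, -0.0]
wrist_force: [0.6, 0.6, 1.1]
finger_gap: 0.0853
grip_force: 0.0
clock: 4.2
tcp_pos: [0.403, -0.002, 0.1028]
orientation: [0.001, 0.118, 0.993, -0.0]
wrist_force: [0.0, 0.0, -0.1]
finger_gap: 0.0854
grip_force: 0.0
```

View pics/s1.png

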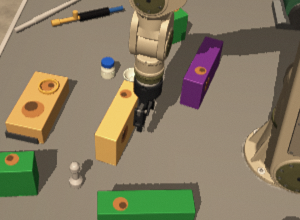

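```bash
python3 -m pendant '[{"travel":[-0.1,0,0],"rot":[0,0,0],"fingers":1},{"travel":[-0.2,0,0],"rot":[0,0,0],"fingers":1},{"travel":[-0.23,0,0],"rot":[0,0,0],"fingers":1},{"travel":[-0.26,0,0],"rot":[0,0,0],"fingers":1},{"travel":[-0.29,0,0],"rot":[0,0,0],"fingers":1},{"travel":[-0.32,0,0],"rot":[0,0,0],"fingers":1},{"travel":[-0.35,0,0],"rot":[0,0,0],"fingers":1},{"travel":[-0.38,0,0],"rot":[0,0,0],"fingers":1}]'
python3 -c "
from h import *
bricks('side',.1,.135,(.40,.60,-.16,.14))
p,d=env.read_camera('side');cv2.imwrite('pics/s2.png',p[100:320,140:440])"
```

```text
clock: 5.05
tcp_pos: [0.445, -0.0111, 0.1012]
orientation: [-0.001, 0.116, 0.993, -0.0]
wrist_force: [-5.3, 1.2, 4.8]
finger_gap: 0.0855
grip_force: 2.5
side n 1020 (array([480.22720337,  -6.16497803]), [88.18245697021484, 208.58572387695312], np.float32(-13.626114)) 0.11667283769431455
```

View pics/s2.png

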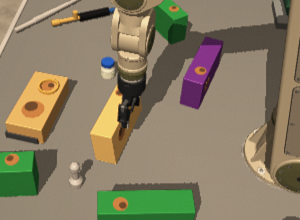

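The fingers are touching the brick at crop (122,130) and it has started to lean towards the hearth, so I push on.

```bash
python3 -m pendant '[{"travel":[-0.04,0,0],"rot":[0,0,0],"fingers":1},{"travel":[-0.08,0,0],"rot":[0,0,0],"fingers":1},{"travel":[-0.12,0,0],"rot":[0,0,0],"fingers":1},{"travel":[-0.16,0,0],"rot":[0,0,0],"fingers":1},{"travel":[-0.2,0,0],"rot":[0,0,0],"fingers":1},{"travel":[-0.24,0,0],"rot":[0,0,0],"fingers":1},{"travel":[-0.28,0,0],"rot":[0,0,0],"fingers":1},{"travel":[-0.32,0,0],"rot":[0,0,0],"fingers":1}]'
python3 -c "
from h import *
p,d=env.read_camera('side');cv2.imwrite('pics/s3.png',p[100:320,140:440])
P,u,v=pts('side',d)
k=(P[:,0]>.45)&(P[:,0]<.64)&(P[:,1]>.03)&(P[:,1]<.09)&(P[:,2]>.02);print(P[k].max(0),P[k].min(0))"
```

```text
clock: 5.95
tcp_pos: [0.4843, -0.0204, 0.1013]
orientation: [0.0, 0.116, 0.993, 0.0]
wrist_force: [-0.1, -0.1, 0.4]
finger_gap: 0.0856
grip_force: 0.0
[0.59406316 0.08987767 0.59119363] [0.4500134  0.03000628 0.0202145 ]
```

View pics/s3.png

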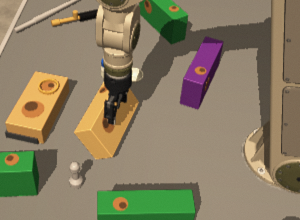

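The brick is past its balance point, at crop (108,125), and falling freely with no force on the fingers. I'll back away and let it settle.

```bash
python3 -m pendant '[{"travel":[0.1,0,0],"rot":[0,0,0],"fingers":1},{"travel":[0.25,0,0],"rot":[0,0,0],"fingers":1},{"travel":[0.25,0,0],"rot":[0,0,0],"fingers":1},{"travel":[0.25,0,0],"rot":[0,0,0],"fingers":1},{"travel":[0.25,0,0],"rot":[0,0,0],"fingers":1},{"travel":[0.25,0,0],"rot":[0,0,0],"fingers":1}]'
python3 - <<'E'
from h import *
for n in ['side','top']:
    p,d=env.read_camera(n)
    for o in env.outline_of(n,'brick'):
        P,u,v=pts(n,d,o['mask']);k=(P[:,2]>.056)&(P[:,2]<.074)
        if k.sum()>100 and .45<np.median(P[:,0])<.65 and abs(np.median(P[:,1]))<.12: print(n,o['conf'],k.sum(),rect(P[k]),np.percentile(P[:,2],95))
    for o in env.outline_of(n,'hearth')[:1]:
        P,u,v=pts(n,d,o['mask']);k=(P[:,2]>.056)&(P[:,2]<.074);print('hearth',rect(P[k]))
    bricks(n,.056,.074,(.45,.645,-.2,.15))
p,d=env.read_camera('top');cv2.imwrite('pics/t4.png',cv2.resize(p[60:280,130:380],None,fx=2,fy=2))
E
```

```text
clock: 6.6
tcp_pos: [0.455, -0.0135, 0.1017]
orientation: [0.0, 0.116, 0.993, -0.0]
wrist_force: [-0.3, 0.2, 0.3]
finger_gap: 0.0857
grip_force: 0.0
side 0.66 2249 (array([567.56903076, -40.41542053]), [116.31067657470703, 233.3612823486328], np.float32(-13.946541)) 0.0680124521802575
hearth (array([735.24194336, -68.74384308]), [116.05033874511719, 231.06617736816406], np.float32(-7.173317))
side n 2271 (array([567.77929688, -39.76972961]), [115.3161849975586, 234.40811157226562], np.float32(-13.247139)) 0.06492721626267495
top 0.81 1374 (array([564.06036377, -38.79470825]), [115.0389175415039, 229.7312774658203], np.float32(-13.415436)) 0.07026359044173566
hearth (array([731.78076172, -69.01883698]), [117.20857238769531, 229.52459716796875], np.float32(-7.301346))
top n 1383 (array([565.03839111, -38.95100403]), [115.7541732788086, 230.2493896484375], np.float32(-13.726944)) 0.06432647492134733
```

View pics/t4.png

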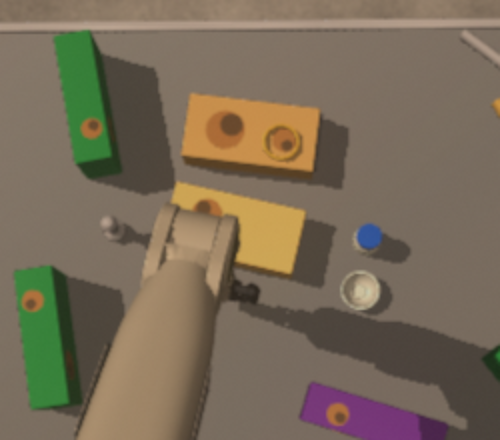

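The brick lies flat on its broad side at crop (240,225), level with the hearth brick at (250,135) and about 56 mm short of its final place. The jar, dish and punch are undisturbed. I'll lower behind it and push along its own normal first, which also moves it towards the y target.

```bash
python3 -m pendant '[{"travel":[0.0,0,0.3],"rot":[0,0,0],"fingers":1},{"travel":[0,0,0.55],"rot":[0,0,0],"fingers":1},{"travel":[0,0,0.55],"rot":[0,0,0],"fingers":1},{"travel":[-0.1,0,0.55],"rot":[0,0,0],"fingers":1},{"travel":[-0.2,0,0.55],"rot":[0,0,0],"fingers":1},{"travel":[-0.28,0,0.55],"rot":[0,0,0],"fingers":1},{"travel":[-0.33,0,0.55],"rot":[0,0,0],"fingers":1},{"travel":[-0.36,0,0.55],"rot":[0,0,0],"fingers":1},{"travel":[-0.39,0,0.55],"rot":[0,0,0],"fingers":1},{"travel":[-0.42,0,0.55],"rot":[0,0,0],"fingers":1}]'
python3 -m pendant '[{"travel":[-0.04,0,0],"rot":[0,0,0],"fingers":1},{"travel":[-0.08,0,0],"rot":[0,0,0],"fingers":1},{"travel":[-0.12,0,0],"rot":[0,0,0],"fingers":1},{"travel":[-0.16,0,0],"rot":[0,0,0],"fingers":1},{"travel":[-0.2,0,0],"rot":[0,0,0],"fingers":1},{"travel":[-0.24,0,0],"rot":[0,0,0],"fingers":1}]'
cat > m.py <<'E'
from h import *
c=[]
for n in ['side','top']:
    p,d=env.read_camera(n);out={}
    for t,x0,x1 in(('brick',.45,.66),('hearth',.66,.8)):
        for o in env.outline_of(n,t):
            P,u,v=pts(n,d,o['mask']);k=(P[:,2]>.056)&(P[:,2]<.074)
            if k.sum()>100 and x0<np.median(P[:,0])<x1 and abs(np.median(P[:,1]))<.12: out[t]=rect(P[k]);break
    print(n,out)
    if len(out)==2:
        a=np.radians(7.3);e=np.array([[np.cos(a),-np.sin(a)],[np.sin(a),np.cos(a)]])
        print('rel hearth x,y (want -114,0):',(e@(out['brick'][0]-out['hearth'][0])).round(1),'dyaw',out['brick'][2]-out['hearth'][2])
E
python3 m.py
```

```text
clock: 8.05
tcp_pos: [0.5015, -0.0246, 0.0353]
orientation: [-0.002, 0.117, 0.993, 0.0]
wrist_force: [-11.2, 2.7, 9.0]
finger_gap: 0.0851
grip_force: 5.5
clock: 8.65
tcp_pos: [0.5267, -0.0304, 0.0347]
orientation: [-0.004, 0.116, 0.993, 0.0]
wrist_force: [-10.1, 3.1, 7.9]
finger_gap: 0.0855
grip_force: 5.7
side {'brick': (array([593.66925049, -45.80447388]), [114.95790100097656, 232.70387268066406], np.float32(-12.792328)), 'hearth': (array([722.93658447, -69.79936981]), [140.17990112304688, 235.95083618164062], np.float32(-7.579796))}
rel hearth x,y (want -114,0): [-131.3    7.4] dyaw -5.212532
top {'brick': (array([ 575.98144531, -110.83246613]), [94.6352767944336, 114.36743927001953], np.float32(76.740875)), 'hearth': (array([732.215271  , -69.41313171]), [116.61283874511719, 229.8408660888672], np.float32(-7.9336624))}
rel hearth x,y (want -114,0): [-149.7  -60.9] dyaw 84.67454
```

```bash
python3 -m pendant '[{"travel":[-0.04,-0.015,0],"rot":[0,0,-0.01],"fingers":1},{"travel":[-0.08,-0.03,0],"rot":[0,0,-0.03],"fingers":1},{"travel":[-0.11,-0.045,0],"rot":[0,0,-0.05],"fingers":1},{"travel":[-0.14,-0.06,0],"rot":[0,0,-0.07],"fingers":1},{"travel":[-0.17,-0.07,0],"rot":[0,0,-0.09],"fingers":1},{"travel":[-0.2,-0.077,0],"rot":[0,0,-0.103],"fingers":1},{"travel":[-0.22,-0.077,0],"rot":[0,0,-0.103],"fingers":1},{"travel":[-0.24,-0.077,0],"rot":[0,0,-0.103],"fingers":1}]'
python3 m.py
```

```text
clock: 9.75
tcp_pos: [0.5531, -0.0463, 0.0346]
orientation: [-0.004, 0.063, 0.998, 0.0]
wrist_force: [-10.9, 2.3, 6.4]
finger_gap: 0.0853
grip_force: 4.9
side {'brick': (array([623.24420166, -53.53764343]), [116.71917724609375, 231.9366912841797], np.float32(-6.801903)), 'hearth': (array([733.96582031, -70.4207077 ]), [120.64825439453125, 234.7104949951172], np.float32(-8.266975))}
rel hearth x,y (want -114,0): [-112.     2.7] dyaw 1.4650726
top {'hearth': (array([730.84942627, -69.37059021]), [118.57823181152344, 229.38352966308594], np.float32(-7.8681946))}
```

```bash
python3 -m pendant '[{"travel":[-0.01,0,0],"rot":[0,0,0],"fingers":1},{"travel":[-0.02,0,0],"rot":[0,0,0],"fingers":1}]'; python3 -m pendant '[{"travel":[-0.01,0,0],"rot":[0,0,0],"fingers":1},{"travel":[-0.02,0,0],"rot":[0,0,0],"fingers":1}]'
```

```text
clock: 10.25
tcp_pos: [0.5543, -0.0465, 0.0345]
orientation: [-0.005, 0.063, 0.998, 0.0]
wrist_force: [-15.1, 0.8, 10.9]
finger_gap: 0.0853
grip_force: 7.5
clock: 10.45
tcp_pos: [0.5543, -0.0465, 0.0345]
orientation: [-0.007, 0.063, 0.998, 0.0]
wrist_force: [-21.4, 1.9, 17.6]
finger_gap: 0.0854
grip_force: 11.1
```

```bash
python3 -m pendant '[{"travel":[-0.01,0,0],"rot":[0,0,0],"fingers":1},{"travel":[-0.02,0,0],"rot":[0,0,0],"fingers":1},{"travel":[-0.02,0,0],"rot":[0,0,0],"fingers":1}]'; python3 -m pendant '[{"travel":[0.1,0,0],"rot":[0,0,0],"fingers":1},{"travel":[0.3,0,0],"rot":[0,0,0],"fingers":1},{"travel":[0.6,0,0],"rot":[0,0,0],"fingers":1},{"travel":[0.8,0,-0.3],"rot":[0,0,0],"fingers":1},{"travel":[0.8,0,-0.8],"rot":[0,0,0],"fingers":1},{"travel":[0.8,0,-1],"rot":[0,0,0],"fingers":1},{"travel":[0.8,0,-1],"rot":[0,0,0],"fingers":1}]'
python3 m.py; python3 - <<'E'
from h import *
p,d=env.read_camera('side');cv2.imwrite('pics/s5.png',cv2.resize(p[130:270,130:310],None,fx=4,fy=4,interpolation=cv2.INTER_CUBIC))
p,d=env.read_camera('top');cv2.imwrite('pics/t5.png',cv2.resize(p[80:230,170:350],None,fx=4,fy=4,interpolation=cv2.INTER_CUBIC))
E
```

```text
clock: 10.75
tcp_pos: [0.5543, -0.0464, 0.0345]
orientation: [-0.009, 0.063, 0.998, 0.0]
wrist_force: [-25.9, 3.1, 20.5]
finger_gap: 0.0857
grip_force: 13.0
clock: 11.45
tcp_pos: [0.4722, -0.0369, 0.1606]
orientation: [0.005, 0.063, 0.998, -0.001]
wrist_force: [0.4, -0.1, -0.2]
finger_gap: 0.0852
grip_force: 0.0
side {'brick': (array([623.00085449, -55.47206879]), [117.12804412841797, 234.98651123046875], np.float32(-7.4326706)), 'hearth': (array([731.84295654, -70.65943146]), [123.9691390991211, 234.95521545410156], np.float32(-6.9876633))}
rel hearth x,y (want -114,0): [-109.9    1.2] dyaw -0.44500732
top {'brick': (array([619.26599121, -53.33328247]), [116.35955047607422, 229.68544006347656], np.float32(-7.4689865)), 'hearth': (array([731.69934082, -69.00471497]), [118.64535522460938, 230.1194610595703], np.float32(-7.0025864))}
rel hearth x,y (want -114,0): [-113.5    1.3] dyaw -0.46640015
```

View pics/s5.png

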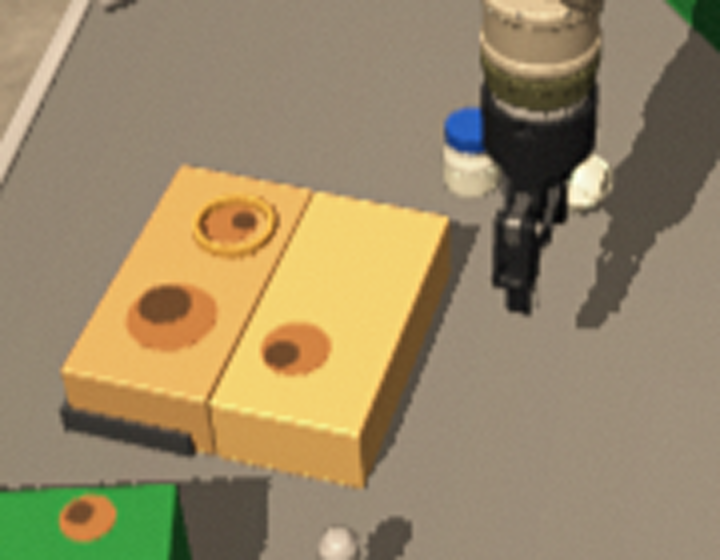

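View pics/t5.png

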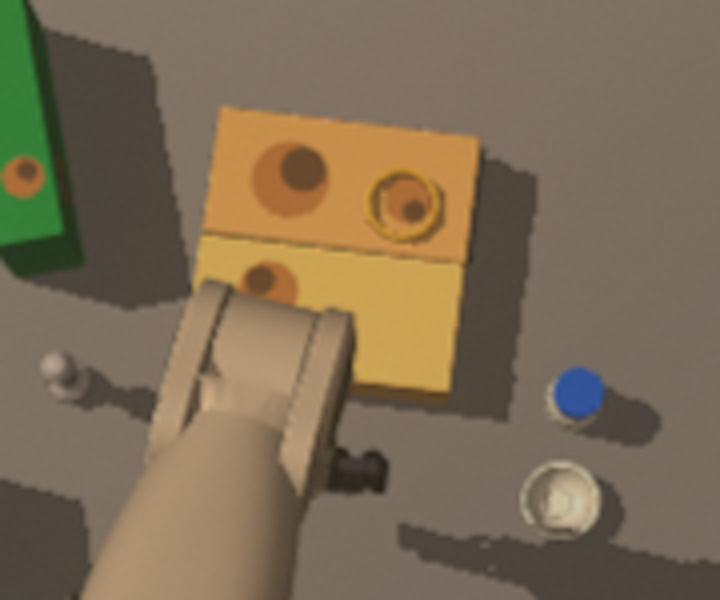

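The brick lies flat and snug against the hearth brick, with a thin uniform seam from side crop (310,195) to (210,405). It is parallel within about 0.5° and its ends are in line within about 1–2 mm. Nothing else has moved and the gripper is clear, so I hand in.

```bash
python3 -c "
from workcell import env
print(env.hand_in())"
```

```text
the job is handed in; nothing more can be done
None
```

The firebrick was tipped onto its broad side and pushed snug and parallel against the hearth brick, with the ends in line to about 1–2 mm and nothing else disturbed; the job is handed in.

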